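# Pack the candle glasses in stacked totes and set the hall lamp for the night

### The job

First slide the lamp dimmer all the way up to full light to pack by. Then put each amber candle glass upright inside a tote and stack all the loose totes in one straight pile on the tote in the wooden dock, each turned so that its blue end lies over the plain end of the one beneath and it stands on that rim instead of nesting down onto the glasses. Once the pile is complete, slide the dimmer back until its grip lines up with the red night tab; leave the bust, urn and copper tumbler where they are.

Things in the scene. Friction and masses are not known exactly. Their poses are not given: they have to be found in the camera images.
- base: fixed wooden dock plate (190 x 110 x 8 mm) with a fixed bottom tote like the loose ones standing 8 mm up on it (rim at 56 mm, inner floor at 11 mm). Origin: underside of the plate below the tote's centre; x along the tote to its blue end. Totes properly stacked on it have their origins at z = 50, 92, 134 mm in this frame
- base_blue (a point): middle of the blue end's rim on the bottom tote, 72 mm from its centre, at rim height
- toteA: loose white open-topped stack-nest tote, 156 long (x) x 64 wide (y) x 48 mm high, 150 g. Long sides upright over the top 14 mm (64 mm outside, 57 inside): grip there from above, across the width; below they taper to 48 mm. Floor 3 mm. Origin: centre of underside, x to the blue end. Any yaw. May be absent
- toteA_blue (a point): middle of toteA's blue end at the rim, 72 mm from its centre along +x, 48 mm up. This end has three blue rim blocks, two slots between them and two blue lugs low outside; the other end is white with one slot and one lug
- toteB: tote exactly like toteA, same frame, may be absent. Turned half round to the tote beneath (blue end over plain end), its lugs rest on the rim blocks below: it sits 42 mm above that tote's origin, its floor 6 mm inside, with 3 to 5 mm side play. The same way round, the lugs drop into the slots and it nests at about 30 mm (35 on a glass)
- toteB_blue (a point): middle of the blue end's rim of toteB: 72 mm from its centre along +x, 48 mm up
- toteC: tote exactly like toteA, same frame, may be absent
- toteC_blue (a point): middle of the blue end's rim of toteC: 72 mm from its centre along +x, 48 mm up
- glass1: amber candle glass, a squat solid cylinder 38 mm across and 32 mm high, small white wax spot on top, 90 g; origin: centre of its underside, z up. There is room for it, with the fingers closing along the tote's length, about the middle of a tote's floor
- glass2: amber candle glass, a squat solid cylinder 38 mm across and 32 mm high, small white wax spot on top, 90 g; origin: centre of its underside, z up. There is room for it, with the fingers closing along the tote's length, about the middle of a tote's floor
- dimmer_base: brass track of the lamp dimmer, fixed, 40 mm (x) by 170 mm (y) by 14 mm high; origin: centre of its underside; the grip slides along its +y
- dimmer (a joint): position of the dimmer's grip along the track's +y: 0 = lowest light (-y end, grip centre at y = -60 mm in the track's frame), 0.12 m = full light (+y end, at y = +60 mm). Friction about 1.5 N; stays where it is left
- dimmer_top (a point): centre of the top of the dimmer's black grip, a block 28 mm (x) by 20 mm (y), standing from 14 mm to 54 mm above the table
- night_tab: small red tab (14 x 5 x 18 mm) fixed against the +x side of the track, marking the night level; its frame is parallel to the track's; origin: centre of its underside. The grip is at the night level when its centre has the same y as the tab in that frame
- bust: pale stone bust, 200 mm tall, 100 mm wide, loose; origin: centre of its underside
- urn: plaster urn of dried hydrangeas, about 240 mm tall, 180 mm wide at the flowers, loose; origin: centre of its underside
- tumbler: copper-coloured candle tumbler, 80 mm across, 110 mm tall, loose; origin: centre of its underside
Mind the look-alikes: they are no part of the job. What is shaped like the base but purple or yellow is not meant. What is shaped like the toteB but purple is not meant.

How it is judged:
By the outcome, as a careful person would: the job done as asked, in the order asked, and still so for the second after the job is handed in, with the robot touching nothing.
Of toteA, toteB, toteC only 2 to 3 are there at a start; the rules pass over those that are not, and their reading is None.
At some moment in a run one of glass1, glass2, toteA, toteB, toteC may be knocked a few centimetres aside while the robot is not near it.
Once in a run the grip may slacken for a moment while it holds something.
It also fails if it takes over 208 s, if anything falls off the work surface, if the arm or the gripper's body presses on something with over 40 N, if the wrist force passes 120 N, or if a joint passes its speed limit or range.

### The arm

A 6-joint arm with a two-finger parallel gripper is mounted at the origin on the work surface. World frame = base frame: x ahead of the robot, y to its left, z up, the work surface at z = 0. Lengths are in m, angles in rad, forces in N, time in s.
With the tool pointing down it reaches from about 0.35 to 0.85 m from the base axis. Payload 8.1 kg.
Tool frame: the origin (TCP) lies at the centre of the arm's flange, where the gripper is bolted on; the fingertips stand 186 mm ahead of it and the grasp point (between the pads) lies 167 mm ahead of it (robot.grasp_offset is the distance from the TCP to the grasp point, in m); z points along the fingers, y is the line along which they close (so a half turn about z gives the same grasp; the last joint's range is limited). The gripper opens to 93 mm and grips with 3 to 60 N. Pads are 15 mm wide; open, the fingers measure 128 mm over their backs; the gripper's body (75 mm by 188 mm) begins 65 mm behind the grasp point.
Start: joints at [1.24, 0.13, 1.488, -0, 1.523, -0.085], TCP at [0.146, 0.582, 0.405] pointing down, gripper open.
Joint ranges: [-2.96, 2.96], [-0.89, 2.26], [0.02, 2.5], [-1.34, 4.48], [0, 2.73], [-2.66, 2.66]. Speed limits (rad/s): [2.39, 2.39, 2.79, 3.14, 3.14, 3.14].

### API

Orientations are given as a rotation vector (axis times angle).
In Python, from plant import robot gives the robot as it stands.
- The arm moves only by the tool drive_tool, never from a script. Its argument "moves" is one flat list of numbers, 7 for each row, row after row: the finger opening in mm, from 0 to 93, then the shift along the tool's x, y, z in mm, then the turn, a rotation vector about the tool's x, y, z in degrees. A call has 1 to 8 rows; each row shifts and turns the commanded pose from where the row before left it, along the tool's axes as they then stand; what a row does not reach is not made up. A row lasts 1/10 s, in which the tool goes at most 50 mm and 8.59 degrees, less where a joint would pass 70% of its speed; a pose out of reach is approached as far as the arm can. A call is refused whole if a number of a shift passes 50 or a number of a turn 8.59, either way. A call with a gripper value outside its range is refused whole. The fingers move at their own pace and stop on an object; "grip_force" is the grip in N (left out, the last holds). Time passes only in rows, so rows that do not move let the fingers close. It gives the time, the measured TCP pose, the force, the opening and the grip force at its end, in the units of the state.
- robot.read_state(): the state, without advancing time (a new reading comes with each control period).
- robot.read_camera(name): name is "scene" or "side" or "wrist"; returns a dict with "color" (400x640x3 uint8, red, green, blue), "depth" (400x640 float32, m along the optical axis (not along the pixel's ray), 0 where there is no reading), "mtx" (3x3 intrinsics, pixels), "R" (3x3) and "t" (3): a world point X has camera coordinates R X + t. Camera axes: x right, y down, z forward; pixel columns grow to the right and rows downward; lengths in m; the calibration is good to about 2 mm. A picture is of the moment at which its call begins.
- robot.close_job(): hands the job in; it is judged then, once.
The state is a dict: "t": time; "q": joint angles; "dq": joint speeds; "joint_torque": joint torques, N m; "tool_pos": TCP position; "orientation": TCP orientation; "force": force on the tool from outside, world axes, zero at the start; "wrist_torque": the same for the moment, N m; "opening": finger opening in m; "gripper_force": force on a finger pad.
Only numpy, scipy, OpenCV 4.12 (cv2) and the standard library are available. Lean on these libraries where they do the work, as an engineer would, in place of code of your own. Each camera call takes 0.05 s, during which the arm holds its last target. There are 200 camera calls.

## Working session

There is one attempt and no reset: what is moved stays moved. The work goes in short steps, Python scripts to look and compute and a tool call to move; the robot and the scene stay as the last step left them, time stands still between calls to the robot, and variables do not carry over. Pictures are saved under pics/ and viewed, at most 16 in all, crops included, and the job is handed in when it is done.

Besides the shell and the picture viewer there is one more tool, called after "Request:" by a JSON object that holds its "method" and its "body", one argument or row to a line. drive_tool: Moves the arm, as the interface text tells. Its arguments: {"type":"object","properties":{"moves":{"type":"array","items":{"type":"number"}},"grip_force":{"type":"number"}},"required":["moves"]}

```bash
ls; mkdir -p pics
cat > h.py <<'E'
import numpy as np, cv2
from scipy.spatial.transform import Rotation as Ro
from plant import robot
def snap(n,f=None):
    c=robot.read_camera(n)
    np.savez(f'{n}.npz',**c)
    if f: cv2.imwrite(f'pics/{f}.png',c['color'][:,:,::-1])
    return c
def load(n): return dict(np.load(f'{n}.npz'))
def cloud(c):
    v,u=np.mgrid[:400,:640]; d=c['depth']
    p=np.stack([u,v,np.ones_like(u)],-1)@np.linalg.inv(c['mtx']).T*d[...,None]
    w=(p-c['t'])@c['R']; w[d==0]=np.nan
    return w
def onz(c,u,v,z):
    r=c['R'].T@np.linalg.inv(c['mtx'])@np.array([u,v,1.]); o=-c['R'].T@c['t']
    return o+r*(z-o[2])/r[2]
def crop(c,f,u0,v0,u1,v1,k):
    cv2.imwrite(f'pics/{f}.png',cv2.resize(c['color'][v0:v1,u0:u1,::-1],None,fx=k,fy=k,interpolation=cv2.INTER_CUBIC))
def st():
    s=robot.read_state(); T=Ro.from_rotvec(s['orientation']).as_matrix()
    print('t',round(s['t'],2),'pos',np.round(s['tool_pos'],4),'yvec',np.round(T[:,1],3),'z',np.round(T[:,2],3),'open',round(s['opening'],4),'F',np.round(s['force'],1),'q',np.round(s['q'],2)); return s,T
E
python3 - <<'E'
from h import *
st()
a=snap('scene','s1'); b=snap('side','d1')
cv2.imwrite('pics/both.png',np.vstack([a['color'],b['color']])[:,:,::-1][:, :])
E
```

```text
pics
t 0.0 pos [0.1459 0.5817 0.4037] yvec [ 0.243  0.97  -0.002] z [-0.001 -0.002 -1.   ] open 0.0929 F [-0.7  0.1  0.4] q [ 1.24  0.13  1.49 -0.    1.52 -0.09]
```

View pics/s1.png

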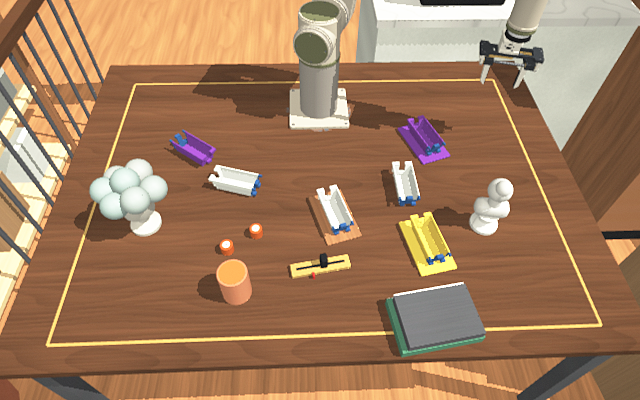

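View pics/d1.png

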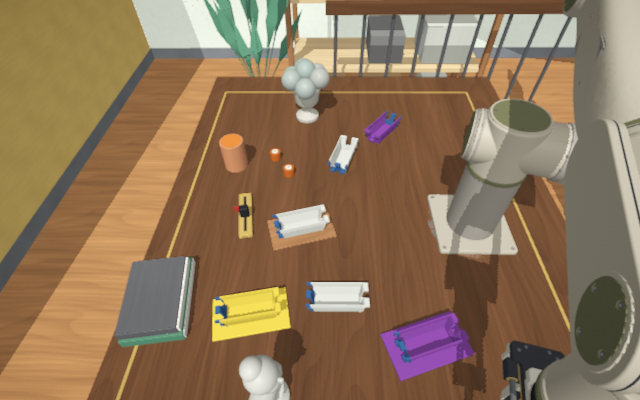

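The scene view shows the dimmer at (320,265) with the red tab at (313,276), and the base on brown wood at (335,212). Two loose white totes are at (235,181) and (404,183), and the glasses are at (226,247) and (256,231). The purple and yellow trays are look-alikes. The tab is on the viewer side, so track +x is about world +x and full light is to the right in the picture. Next I'll measure from the depth images and an enlarged crop.

Run:
```python
from h import *
a=load('scene'); b=load('side')
crop(a,'c1',190,140,450,290,3)
for n,c in (('sc',a),('sd',b)):
    w=cloud(c); col=c['color'].astype(int); hsv=cv2.cvtColor(c['color'],cv2.COLOR_RGB2HSV)
    z=w[...,2]; inb=(w[...,0]>.25)&(w[...,0]<1)&(abs(w[...,1])<.6)
    M={'white':(hsv[...,1]<50)&(hsv[...,2]>130)&(z>.02)&(z<.11),
       'blue':(hsv[...,0]>100)&(hsv[...,0]<118)&(hsv[...,1]>130)&(z>.02)&(z<.11),
       'amber':(hsv[...,0]<14)&(hsv[...,1]>150)&(z>.02)&(z<.06),
       'red':((hsv[...,0]<4)|(hsv[...,0]>174))&(hsv[...,1]>190)&(z>.003)&(z<.05),
       'brass':(hsv[...,0]>18)&(hsv[...,0]<30)&(hsv[...,1]>90)&(z>.008)&(z<.02),
       'black':(hsv[...,2]<60)&(z>.045)&(z<.07)}
    for k,m in M.items():
        m=(m&inb).astype(np.uint8); N,L,S,C=cv2.connectedComponentsWithStats(m,connectivity=8)
        for i in range(1,N):
            if S[i,4]>=(12 if k in('red','black') else 20):
                P=w[L==i]; (r)=cv2.minAreaRect((P[:,:2]*1000).astype(np.float32))
                print(n,k,S[i,4],'px',C[i].round(),'med',np.median(P,0).round(3),'z95',np.percentile(P[:,2],95).round(3),'rect',np.round(r[0]),np.round(r[1]),round(r[2]))
```

```text
sc white 130 px [396. 175.] med [0.352 0.235 0.045] z95 0.05 rect [396. 244.] [ 31. 144.] 87
sc white 204 px [412. 177.] med [0.378 0.292 0.037] z95 0.05 rect [394. 287.] [146.  27.] 5
sc white 550 px [233. 178.] med [ 0.363 -0.289  0.038] z95 0.049 rect [ 374. -284.] [143.  71.] 72
sc white 436 px [334. 203.] med [0.474 0.036 0.046] z95 0.057 rect [499.  28.] [146.  66.] 16
sc white 704 px [489. 213.] med [0.567 0.477 0.088] z95 0.108 rect [558. 485.] [96. 59.] 77
sc white 382 px [144. 219.] med [ 0.539 -0.525  0.076] z95 0.106 rect [ 534. -531.] [60. 85.] 27
sc white 36 px [255. 228.] med [ 0.562 -0.208  0.032] z95 0.036 rect [ 561. -208.] [19. 19.] 8
sc white 44 px [226. 244.] med [ 0.616 -0.289  0.032] z95 0.036 rect [ 616. -289.] [23. 21.] 78
sc white 3547 px [437. 314.] med [0.863 0.265 0.057] z95 0.061 rect [858. 275.] [145. 199.] 9
sc blue 56 px [432. 148.] med [0.259 0.382 0.046] z95 0.058 rect [260. 380.] [19. 43.] 12
sc blue 40 px [255. 185.] med [ 0.405 -0.214  0.045] z95 0.051 rect [ 408. -213.] [16. 43.] 70
sc blue 33 px [409. 199.] med [0.473 0.264 0.044] z95 0.05 rect
[... 2204 characters left out ...]
03 ] z95 0.035 rect [ 617. -288.] [36. 38.] 25
sd amber 59 px [289. 169.] med [ 0.557 -0.196  0.03 ] z95 0.034 rect [ 562. -206.] [35. 36.] 17
sd brass 429 px [246. 216.] med [0.68  0.007 0.015] z95 0.018 rect [683. -20.] [ 40. 172.] 10
sd brass 798 px [257. 322.] med [0.592 0.331 0.009] z95 0.012 rect [619. 300.] [189. 109.] 13
sd brass 589 px [250. 308.] med [0.622 0.288 0.012] z95 0.018 rect [622. 290.] [116.  33.] 11
sd brass 39 px [216. 303.] med [0.714 0.276 0.009] z95 0.011 rect [713. 277.] [29. 27.] 40
sd brass 42 px [217. 316.] med [0.704 0.312 0.009] z95 0.011 rect [700. 309.] [25. 22.] 12
sd black 36 px [243. 208.] med [ 0.681 -0.008  0.054] z95 0.056 rect [682.  -8.] [23. 16.] 27
```

View pics/c1.png

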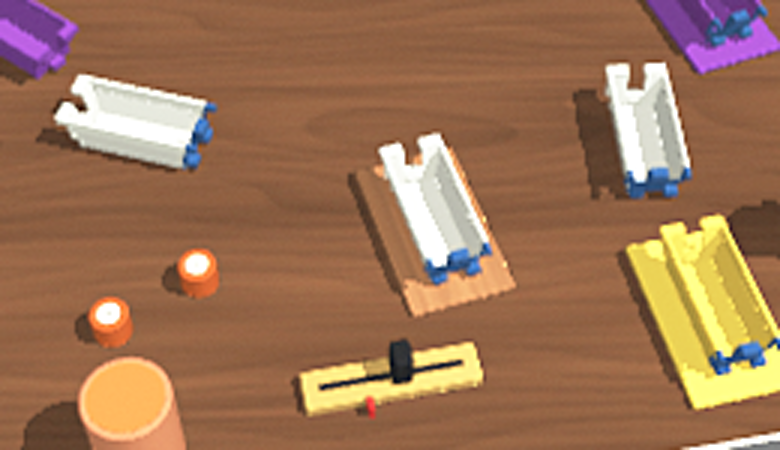

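```bash
cat >> h.py <<'E'
def go(x,y,zg,ang,note=''):
    """mm in present tool axes to put grasp point at x,y,zg, then turn about tool z (deg) so closing line is at ang (deg, mod 180)"""
    s,T=st(); d=np.array([x,y,zg+robot.grasp_offset])-s['tool_pos']
    a=np.degrees(np.arctan2(T[1,1],T[0,1])); t=(ang-a+90)%180-90
    print(note,'shift mm',np.round(T.T@d*1000,1),'tool-z turn',round(-t,1), 'q6 after ~',round(np.degrees(s['q'][5])-t+0,0))
E
echo ok
```

```text
ok
```

Request:
{"method": "drive_tool", "body": {
  "moves": [60,-40,-27,0,0,0,0,60,-40,-27,0,0,0,0,60,-40,-27,0,0,0,0,60,-40,-27,0,0,0,0,60,-40,-27,0,0,0,0,60,-40,-27,0,0,0,0,60,-40,-27,0,0,0,0,60,-40,-27,0,0,0,0]
}}

```text
t: 0.9
tool_pos: [0.4046, 0.2929, 0.4045]
orientation: [-0.385, -3.118, 0.0]
force: [-0.1, 0.2, -0.5]
opening: 0.0597
gripper_force: 0.0
```

Request:
{"method": "drive_tool", "body": {
  "moves": [60,-40,-27,0,0,0,0,60,-40,-27,0,0,0,0,60,-40,-27,0,0,0,0,60,-40,-27,0,0,0,0,60,-40,-27,0,0,0,0,60,-40,-27,0,0,0,0,60,-40,-27,0,0,0,0,60,-40,-27,0,0,0,0]
}}

```text
t: 1.7
tool_pos: [0.6626, 0.0055, 0.4041]
orientation: [-0.385, -3.117, -0.0]
force: [0.5, 1.0, -0.2]
opening: 0.0599
gripper_force: 0.0
```

Request:
{"method": "drive_tool", "body": {
  "moves": [60,0,0,0,0,0,-8,60,0,0,0,0,0,-8,60,0,0,0,0,0,-8,60,0,0,0,0,0,0]
}}

```text
t: 2.1
tool_pos: [0.6616, 0.007, 0.4039]
orientation: [0.275, -3.128, -0.0]
force: [0.2, 0.5, -1.0]
opening: 0.0596
gripper_force: 0.0
```

Run:
```python
from h import *
go(.683,-.010,.15,100)
c=snap('wrist','w1')
```

```text
t 2.1 pos [0.6616 0.007  0.4039] yvec [-0.174  0.985  0.   ] z [-0.001  0.    -1.   ] open 0.0596 F [ 0.2  0.5 -1. ] q [-0.07  0.3   1.3  -0.    1.55 -1.81]
 shift mm [-18.2 -20.5  86.6] tool-z turn 0.0 q6 after ~ -104.0
```

View pics/w1.png

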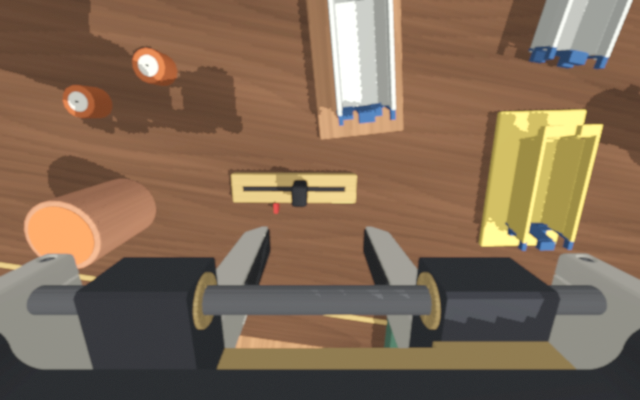

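Wrist view: track spans columns 232–357 around row 188, grip top is about (300,187), and the red tab is at (276,208).

```bash
cat > dim.py <<'E'
from h import *
c=load('wrist'); w=cloud(c); hsv=cv2.cvtColor(c['color'],cv2.COLOR_RGB2HSV); z=w[...,2]
near=np.hypot(w[...,0]-.684,w[...,1]+.02)<.13
br=near&(hsv[...,0]>17)&(hsv[...,0]<32)&(hsv[...,1]>80)&(z>.008)&(z<.02)
tr=near&(z>.008)&(z<.022)
P=w[tr&(w[...,0]<.74)]; 
red=near&((hsv[...,0]<5)|(hsv[...,0]>174))&(hsv[...,1]>170)&(hsv[...,2]>100)
rc=cv2.minAreaRect((w[br][:,:2]*1000).astype(np.float32)); print('track',rc)
R=w[red]; print('red',red.sum(),np.median(R,0).round(4),R.min(0).round(3),R.max(0).round(3))
B=w[near&(z>.045)&(z<.065)&(hsv[...,2]<80)]; rb=cv2.minAreaRect((B[:,:2]*1000).astype(np.float32)); print('grip',rb,np.median(B,0).round(4))
a=rc[2] if rc[1][0]>rc[1][1] else rc[2]+90
a%=180
y=np.array([np.cos(np.radians(a)),np.sin(np.radians(a))]); print('axis',a,y)
O=np.array(rc[0])/1000
print('grip y',(np.array(rb[0])/1000-O)@y,'tab y',(np.median(R,0)[:2]-O)@y,'tabminmax',((R[:,:2]-O)@y).min(),((R[:,:2]-O)@y).max(), 'full xy',O+.06*y)
E
python3 dim.py
```

```text
track ((684.315185546875, -21.13282012939453), (40.726505279541016, 170.16294860839844), 9.742055892944336)
  return _methods._mean(a, axis=axis, dtype=dtype,
  ret = um.true_divide(
Traceback (most recent call last):
  File "dim.py", line 9, in <module>
    R=w[red]; print('red',red.sum(),np.median(R,0).round(4),R.min(0).round(3),R.max(0).round(3))
                                                            ~~~~~^^^
ValueError: zero-size array to reduction operation minimum which has no identity
```

```bash
sed -i 's/(hsv\[...,1\]>170)&(hsv\[...,2\]>100)/(hsv[...,1]>150)\&(hsv[...,2]>60)\&(z<.03)/; s/<5)|/<9)|/' dim.py
python3 - <<'E'
from h import *
c=load('wrist'); h=cv2.cvtColor(c['color'],cv2.COLOR_RGB2HSV); w=cloud(c)
print(h[203:214,272:280].reshape(-1,8,3)[::3].tolist()); print(w[204:214:2,276].round(3))
E
python3 dim.py
```

```text
[[[13, 130, 135], [9, 147, 158], [5, 159, 183], [5, 162, 194], [6, 159, 196], [7, 156, 191], [8, 148, 183], [12, 134, 173]], [[7, 141, 136], [3, 160, 183], [1, 163, 219], [1, 163, 230], [1, 165, 226], [1, 168, 210], [2, 165, 185], [6, 149, 161]], [[9, 133, 150], [5, 151, 182], [2, 161, 214], [1, 163, 228], [1, 165, 226], [1, 167, 211], [3, 164, 184], [6, 144, 158]], [[10, 129, 144], [6, 146, 171], [3, 157, 201], [2, 162, 216], [2, 162, 215], [3, 160, 199], [6, 147, 168], [10, 128, 143]]]
[[ 0.709 -0.042  0.017]
 [ 0.712 -0.041  0.016]
 [ 0.715 -0.041  0.016]
 [ 0.718 -0.04   0.016]
 [ 0.721 -0.04   0.015]]
track ((684.315185546875, -21.13282012939453), (40.726505279541016, 170.16294860839844), 9.742055892944336)
red 56 [ 0.7157 -0.0415  0.0161] [ 0.708 -0.048 -0.002] [ 0.729 -0.038  0.019]
grip ((681.1240234375, -12.156489372253418), (25.130603790283203, 19.527999877929688), 9.867305755615234) [ 0.6795 -0.0125  0.0528]
axis 99.74205589294434 [-0.16921285  0.98557953]
grip y 0.009386873497345875 tab y -0.025394735613635602 tabminmax -0.03173722076995143 -0.02282685767326208 full xy [0.67416241 0.03800195]
```

Request:
{"method": "drive_tool", "body": {
  "moves": [60,-17,-22,40,0,0,0,60,0,0,45,0,0,0,60,0,0,40,0,0,0,60,0,0,40,0,0,0,60,0,0,30,0,0,0,10,0,0,2,0,0,0,10,0,0,0,0,0,0,10,0,0,0,0,0,0],
  "grip_force": 8
}}

```text
t: 2.95
tool_pos: [0.6831, -0.0115, 0.2103]
orientation: [-0.269, 3.127, -0.001]
force: [0.2, 0.1, 0.7]
opening: 0.0405
gripper_force: 0.0
```

Request:
{"method": "drive_tool", "body": {
  "moves": [10,0,10,0,0,0,0,10,0,15,0,0,0,0,10,0,13,0,0,0,0,10,0,7,0,0,0,0,10,0,3,0,0,0,0,10,0,1,0,0,0,0,10,0,0,0,0,0,0]
}}

```text
t: 3.65
tool_pos: [0.6743, 0.0386, 0.2097]
orientation: [-0.273, 3.127, 0.0]
force: [0.3, 0.4, 7.5]
opening: 0.0202
gripper_force: 8.0
```

Run:
```python
from h import *
go(.6742,.0380,.04,99.7)
```

```text
t 3.65 pos [0.6743 0.0386 0.2097] yvec [-0.173  0.985 -0.   ] z [ 0.003  0.    -1.   ] open 0.0202 F [0.3 0.4 7.5] q [-0.02  0.49  1.43  0.    1.23 -1.76]
 shift mm [ 0.2 -0.6  2.4] tool-z turn 0.3 q6 after ~ -101.0
```

Request:
{"method": "drive_tool", "body": {
  "moves": [10,0,1,-1,0,0,0,10,0,1,0,0,0,0,10,0,0,0,0,0,0]
}}

```text
t: 3.95
tool_pos: [0.6741, 0.0392, 0.2098]
orientation: [-0.272, 3.127, -0.002]
force: [5.3, -3.2, 0.8]
opening: 0.02
gripper_force: 8.0
```

Request:
{"method": "drive_tool", "body": {
  "moves": [10,0,1,0,0,0,0,10,0,0,0,0,0,0]
}}

```text
t: 4.15
tool_pos: [0.674, 0.0395, 0.2098]
orientation: [-0.271, 3.126, -0.004]
force: [7.2, -7.9, 0.5]
opening: 0.0201
gripper_force: 8.0
```

Request:
{"method": "drive_tool", "body": {
  "moves": [45,0,-1,0,0,0,0,45,0,0,0,0,0,0,60,0,0,-45,0,0,0,60,0,0,-45,0,0,0,60,31,-44,-40,0,0,0,60,31,-44,0,0,0,0,60,31,-44,0,0,0,0,60,31,-44,0,0,0,0]
}}

```text
t: 4.95
tool_pos: [0.5911, -0.1336, 0.3286]
orientation: [0.274, -3.129, -0.001]
force: [0.6, -0.5, -0.5]
opening: 0.0601
gripper_force: 0.0
```

Request:
{"method": "drive_tool", "body": {
  "moves": [60,29,-44,0,0,0,0,60,0,0,0,0,0,8.3,60,0,0,0,0,0,8.3,60,0,0,0,0,0,8.3,60,0,0,0,0,0,8.3,60,0,0,0,0,0,8.3,60,0,0,0,0,0,8.3,60,0,0,0,0,0,8.3]
}}

```text
t: 5.75
tool_pos: [0.5722, -0.1782, 0.3281]
orientation: [-1.29, -2.863, -0.001]
force: [-0.9, -0.8, 0.3]
opening: 0.0596
gripper_force: 0.0
```

Request:
{"method": "drive_tool", "body": {
  "moves": [60,0,0,0,0,0,8.3,60,0,0,0,0,0,8.3,60,0,0,0,0,0,8.3,60,0,0,0,0,0,0]
}}

```text
t: 6.15
tool_pos: [0.5722, -0.1783, 0.3281]
orientation: [-1.872, -2.521, -0.0]
force: [-0.2, 0.1, 0.6]
opening: 0.0601
gripper_force: 0.0
```

```bash
cat > gl.py <<'E'
from h import *
def glasses(n):
    c=snap(n); w=cloud(c); hsv=cv2.cvtColor(c['color'],cv2.COLOR_RGB2HSV); z=w[...,2]
    m=(z>.026)&(z<.04)&(w[...,0]>.3)&(w[...,0]<.8)&(abs(w[...,1])<.45)&(((hsv[...,0]<14)&(hsv[...,1]>120))|((hsv[...,1]<60)&(hsv[...,2]>130)))
    N,L,S,C=cv2.connectedComponentsWithStats(m.astype(np.uint8))
    for i in range(1,N):
        if S[i,4]>60:
            r=cv2.minEnclosingCircle((w[L==i][:,:2]*1000).astype(np.float32)); print(n,'blob',S[i,4],C[i].round(),'c',np.round(r[0],1),'r',round(r[1],1))
if __name__=='__main__':
    glasses('wrist'); glasses('scene')
    go(.562,-.206,.018,16.5)
    c=load('wrist'); cv2.imwrite('pics/w2.png',c['color'][:,:,::-1])
E
python3 gl.py
```

```text
wrist blob 920 [ 90. 210.] c [ 351.  -268.8] r 59.0
wrist blob 135 [149. 228.] c [ 414.9 -264.2] r 36.8
wrist blob 885 [301. 217.] c [ 563.9 -208.5] r 18.9
wrist blob 111 [327. 282.] c [ 615.2 -278.2] r 14.3
scene blob 76 [412. 180.] c [397.4 285.9] r 63.3
scene blob 73 [229. 172.] c [ 348.9 -302.5] r 35.7
scene blob 64 [229. 186.] c [ 403.4 -295.4] r 59.2
scene blob 94 [341. 206.] c [498.6  50.7] r 62.9
scene blob 94 [256. 229.] c [ 565.4 -206.9] r 19.5
scene blob 109 [226. 245.] c [ 618.4 -288.2] r 20.2
scene blob 71 [239. 297.] c [ 765.2 -246.9] r 37.3
t 6.25 pos [ 0.5723 -0.1785  0.3283] yvec [ 0.955  0.296 -0.   ] z [-0.001  0.001 -1.   ] open 0.06 F [ 0.5 -0.6  0.1] q [-0.39  0.18  1.58  0.    1.39 -0.69]
 shift mm [-23.3 -17.9 142.9] tool-z turn 0.7 q6 after ~ -39.0
```

View pics/w2.png

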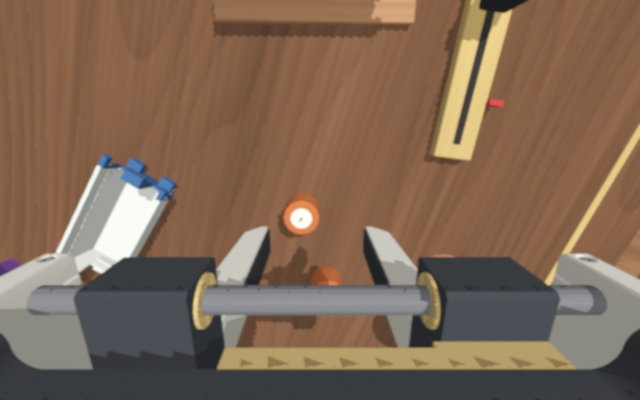

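The near glass centre is at (301,217) in the wrist view, (0.564,-0.208), with a radius of 19 mm. I'll grasp it.

Request:
{"method": "drive_tool", "body": {
  "moves": [60,-26,-17,20,0,0,0,60,0,0,45,0,0,0,60,0,0,45,0,0,0,60,0,0,25,0,0,0,60,0,0,3,0,0,0,30,0,0,0,0,0,0,30,0,0,0,0,0,0,30,0,0,0,0,0,0],
  "grip_force": 25
}}

```text
t: 7.05
tool_pos: [0.5642, -0.209, 0.192]
orientation: [1.868, 2.523, 0.001]
force: [0.4, -0.1, 0.4]
opening: 0.0409
gripper_force: 0.0
```

Request:
{"method": "drive_tool", "body": {
  "moves": [30,0,0,0,0,0,0,30,0,0,-10,0,0,0,30,0,0,-30,0,0,0,30,0,0,-40,0,0,0,30,0,0,-40,0,0,0,30,0,0,0,0,0,0]
}}

```text
t: 7.65
tool_pos: [0.5657, -0.2099, 0.3191]
orientation: [1.863, 2.515, 0.004]
force: [0.6, -0.2, -0.6]
opening: 0.0378
gripper_force: 25.0
```

Run:
```python
from h import *
go(.501,.028,.11,16.5)
```

```text
t 7.65 pos [ 0.5657 -0.2099  0.3191] yvec [0.957 0.291 0.009] z [ 0.011 -0.005 -1.   ] open 0.0378 F [ 0.6 -0.2 -0.6] q [-0.44  0.19  1.58  0.    1.36 -0.74]
 shift mm [246.7   7.   39.9] tool-z turn 0.4 q6 after ~ -42.0
```

Request:
{"method": "drive_tool", "body": {
  "moves": [30,49,1,0,0,0,0,30,49,1,0,0,0,0,30,49,1,0,0,0,0,30,49,2,0,0,0,0,30,30,1,0,0,0,0,30,10,0,0,0,0,0,30,0,0,0,0,0,0,30,0,0,0,0,0,0]
}}

```text
t: 8.45
tool_pos: [0.501, 0.0179, 0.3108]
orientation: [1.87, 2.524, -0.0]
force: [0.1, 0.2, -0.6]
opening: 0.0378
gripper_force: 25.0
```

```bash
cat > tote.py <<'E'
from h import *
def totes(n,zr,x,y,rad=.11,png=None):
    """rim of the tote near x,y with rim height zr"""
    c=snap(n,png); w=cloud(c); z=w[...,2]; hsv=cv2.cvtColor(c['color'],cv2.COLOR_RGB2HSV)
    m=(abs(z-zr)<.006)&(np.hypot(w[...,0]-x,w[...,1]-y)<rad)
    W=m&(hsv[...,1]<70)&(hsv[...,2]>120); B=m&(hsv[...,0]>95)&(hsv[...,0]<122)&(hsv[...,1]>110)
    P=w[W|B][:,:2]
    r=cv2.minAreaRect((P*1000).astype(np.float32)); a=(r[2] if r[1][0]>r[1][1] else r[2]+90)%180
    print(n,W.sum(),B.sum(),'rect',np.round(r[0],1),np.round(r[1],1),'axis',round(a,1),'rimz',np.median(w[W|B][:,2]).round(4),'blue',w[B].mean(0).round(3) if B.any() else None)
E
python3 - <<'E'
from tote import *
go(.501,.028,.11,16.5)
for n in('wrist','scene','side'): totes(n,.056,.501,.028,.1,'w3' if n=='wrist' else None)
E
```

```text
t 8.45 pos [0.501  0.0179 0.3108] yvec [0.957 0.291 0.   ] z [ 0.    -0.001 -1.   ] open 0.0378 F [ 0.1  0.2 -0.6] q [-0.07 -0.07  1.87 -0.    1.34 -0.36]
 shift mm [ 9.7  2.9 33.5] tool-z turn 0.4 q6 after ~ -20.0
wrist 2076 392 rect [507.5  28.6] [156.4  64.5] axis 16.3 rimz 0.0545 blue [0.575 0.049 0.054]
scene 137 33 rect [506.4  29.8] [160.2  64.7] axis 16.4 rimz 0.0547 blue [0.578 0.049 0.055]
side 298 32 rect [506.  29.] [155.8  68.4] axis 16.1 rimz 0.0555 blue [0.575 0.052 0.055]
```

View pics/w3.png

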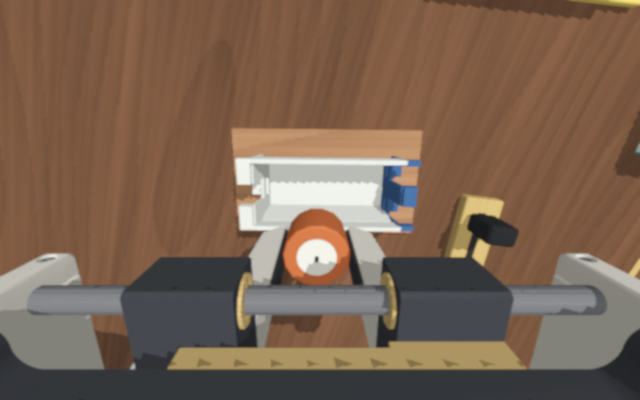

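The glass is held above the base tote, whose inside runs from about (265,165) to (385,230) in the image. The tote centre is (0.507,0.029) with yaw 16.3°. Lowering the glass into it.

Request:
{"method": "drive_tool", "body": {
  "moves": [30,9,9,0,0,0,0,30,0,0,0,0,0,0.4,30,0,0,30,0,0,0,30,0,0,30,0,0,0,30,0,0,25,0,0,0,30,0,0,14,0,0,0,30,0,0,7,0,0,0,30,0,0,0,0,0,0]
}}

```text
t: 9.4
tool_pos: [0.5068, 0.0298, 0.2043]
orientation: [-1.879, -2.517, 0.001]
force: [-1.6, -0.3, -1.2]
opening: 0.0379
gripper_force: 25.0
```

Request:
{"method": "drive_tool", "body": {
  "moves": [30,0,0,1,0,0,0,56,0,0,0,0,0,0,56,0,0,0,0,0,0,56,0,0,0,0,0,0,56,0,0,-25,0,0,0,56,0,0,-45,0,0,0,56,0,0,-45,0,0,0,56,0,0,-45,0,0,0]
}}

```text
t: 10.2
tool_pos: [0.5064, 0.0298, 0.3655]
orientation: [1.879, 2.517, 0.0]
force: [1.4, 0.5, 0.1]
opening: 0.0556
gripper_force: 0.0
```

Run:
```python
from h import *
c=snap('wrist','w4'); s=snap('scene'); d=snap('side')
w=cloud(c); hsv=cv2.cvtColor(c['color'],cv2.COLOR_RGB2HSV)
m=(np.hypot(w[...,0]-.507,w[...,1]-.029)<.06)&(hsv[...,0]<14)&(hsv[...,1]>120)&(w[...,2]>.035)&(w[...,2]<.06)
r=cv2.minEnclosingCircle((w[m][:,:2]*1000).astype(np.float32)); print(m.sum(),r,np.median(w[m],0))
from tote import totes
for n in('wrist','scene','side'): totes(n,.048,.396,.265,.1)
for n in('scene','side'): totes(n,.048,.374,-.285,.1)
go(.396,.265,.11,90)
crop(s,'c4',190,140,450,290,3)
```

```text
425 ((506.8553771972656, 31.08081817626953), 18.30767822265625) [0.50513453 0.03555357 0.04153114]
wrist 0 0 rect [0. 0.] [0. 0.] axis 90.0 rimz nan blue None
scene 153 33 rect [403.9 264.4] [160.9  65.3] axis 0.2 rimz 0.0466 blue [0.475 0.267 0.047]
side 405 55 rect [401.4 264. ] [155.9  66.6] axis 1.1 rimz 0.0477 blue [0.473 0.266 0.048]
scene 208 34 rect [ 376.8 -277.9] [158.   68.7] axis 71.4 rimz 0.0465 blue [ 0.401 -0.209  0.047]
side 113 13 rect [ 375.4 -277.8] [158.3  64.8] axis 72.8 rimz 0.0486 blue [ 0.399 -0.206  0.047]
t 10.6 pos [0.5061 0.0299 0.3617] yvec [ 0.959  0.284 -0.003] z [-0.003  0.    -1.   ] open 0.0562 F [-0.5  0.5  0.1] q [-0.04 -0.1   1.8  -0.    1.44 -0.33]
 shift mm [256.7 -38.5  84.8] tool-z turn -73.5 q6 after ~ -92.0
  return _methods._mean(a, axis=axis, dtype=dtype,
  ret = ret.dtype.type(ret / rcount)
```

View pics/c4.png

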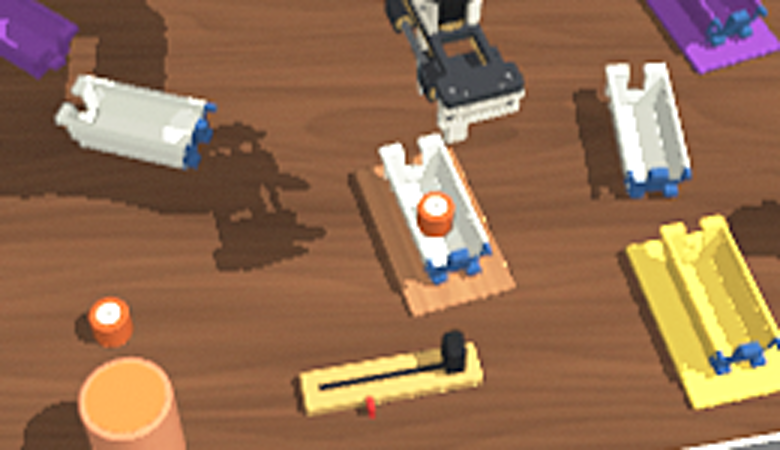

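The glass stands inside the base (435,213 in the crop) and the dimmer is at its right end. Next is the right-hand white tote at (0.402,0.264).

Request:
{"method": "drive_tool", "body": {
  "moves": [93,43,-6,0,0,0,0,93,43,-6,0,0,0,0,93,43,-6,0,0,0,0,93,43,-5,0,0,0,0,93,41,-5,0,0,0,0,93,41,-5,0,0,0,0,93,0,0,0,0,0,-8.3,93,0,0,0,0,0,-8.3]
}}

```text
t: 11.4
tool_pos: [0.4017, 0.2652, 0.3619]
orientation: [-1.484, -2.767, 0.004]
force: [-0.2, -0.9, -0.7]
opening: 0.0929
gripper_force: 0.0
```

Request:
{"method": "drive_tool", "body": {
  "moves": [93,0,0,0,0,0,-8.3,93,0,0,0,0,0,-8.3,93,0,0,0,0,0,-8.3,93,0,0,0,0,0,-8.3,93,0,0,0,0,0,-8.3,93,0,0,0,0,0,-8.3,93,0,0,0,0,0,-8.1,93,0,0,0,0,0,0]
}}

```text
t: 12.2
tool_pos: [0.4025, 0.2638, 0.3621]
orientation: [0.032, -3.139, 0.002]
force: [-0.7, 0.2, 0.7]
opening: 0.0928
gripper_force: 0.0
```

Run:
```python
from tote import *
for n in('wrist','side'): totes(n,.048,.402,.264,.1,'w5' if n=='wrist' else None)
go(.402,.264,.041,91)
```

```text
wrist 1461 206 rect [402.4 262.9] [155.7  64.1] axis 0.8 rimz 0.0468 blue [0.473 0.264 0.046]
side 348 57 rect [401.5 264.2] [155.7  65.2] axis 0.9 rimz 0.0478 blue [0.473 0.267 0.048]
t 12.3 pos [0.4026 0.2638 0.3625] yvec [-0.013  1.    -0.001] z [-0.002 -0.001 -1.   ] open 0.0932 F [0.8 0.6 0.1] q [ 0.47 -0.17  1.86  0.    1.45 -1.11]
 shift mm [  0.4   0.3 154.2] tool-z turn -0.2 q6 after ~ -64.0
```

View pics/w5.png

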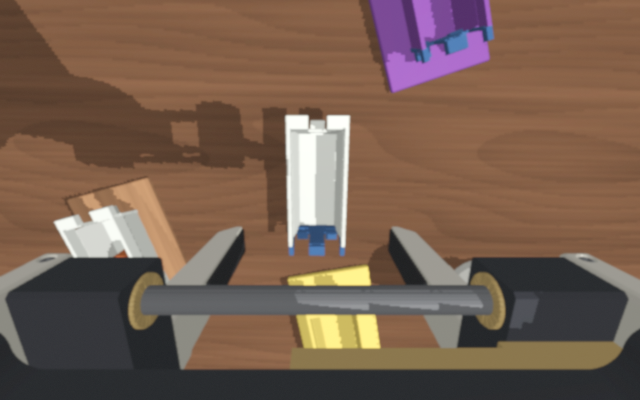

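Tote R is straight under the gripper, blue end at (317,240), yaw 0.9°. Gripping it.

Request:
{"method": "drive_tool", "body": {
  "moves": [93,0,0,45,0,0,0,93,0,0,45,0,0,0,93,0,0,40,0,0,0,93,0,0,20,0,0,0,93,0,0,4,0,0,0,55,0,0,0,0,0,0,55,0,0,0,0,0,0,55,0,0,0,0,0,0],
  "grip_force": 30
}}

```text
t: 13.1
tool_pos: [0.4038, 0.2644, 0.2114]
orientation: [-0.027, 3.139, 0.002]
force: [0.5, 0.6, -0.5]
opening: 0.0735
gripper_force: 0.0
```

Request:
{"method": "drive_tool", "body": {
  "moves": [55,0,0,0,0,0,0,55,0,0,-10,0,0,0,55,0,0,-30,0,0,0,55,0,0,-40,0,0,0,55,0,0,-40,0,0,0,55,0,0,-20,0,0,0,55,0,0,0,0,0,0]
}}

```text
t: 13.8
tool_pos: [0.4039, 0.2645, 0.3544]
orientation: [-0.028, 3.134, 0.006]
force: [1.9, -0.5, -1.4]
opening: 0.0634
gripper_force: 30.0
```

Run:
```python
from tote import *
go(.507,.029,.15,-73.7)
```

```text
t 13.8 pos [0.4039 0.2645 0.3544] yvec [-0.018  1.     0.003] z [ 0.007  0.004 -1.   ] open 0.0634 F [ 1.9 -0.5 -1.4] q [ 0.47 -0.17  1.87 -0.    1.43 -1.11]
 shift mm [ -98.7 -237.4   37. ] tool-z turn -15.3 q6 after ~ -79.0
```

Request:
{"method": "drive_tool", "body": {
  "moves": [55,0,0,0,0,0,5,55,0,0,0,0,0,8.5,55,0,0,0,0,0,8.5,55,0,0,0,0,0,8.5,55,0,0,0,0,0,8.5,55,0,0,0,0,0,8.5,55,0,0,0,0,0,8.5,55,0,0,0,0,0,8.5]
}}

```text
t: 14.6
tool_pos: [0.4023, 0.2637, 0.3477]
orientation: [-1.66, -2.665, 0.004]
force: [-0.2, 0.0, -2.0]
opening: 0.0638
gripper_force: 30.0
```

Request:
{"method": "drive_tool", "body": {
  "moves": [55,0,0,0,0,0,8.5,55,0,0,0,0,0,8.5,55,0,0,0,0,0,8.5,55,0,0,0,0,0,8.5,55,0,0,0,0,0,8.5,55,0,0,0,0,0,8.5,55,0,0,0,0,0,8.5,55,0,0,0,0,0,8.5]
}}

```text
t: 15.4
tool_pos: [0.4023, 0.2637, 0.3477]
orientation: [2.868, 1.282, -0.004]
force: [0.7, -0.4, -1.2]
opening: 0.0635
gripper_force: 30.0
```

Request:
{"method": "drive_tool", "body": {
  "moves": [55,0,0,0,0,0,8.5,55,0,0,0,0,0,8.5,55,0,0,0,0,0,8.5,55,0,0,0,0,0,6.7,55,0,0,0,0,0,0,55,0,0,0,0,0,0]
}}

```text
t: 16.0
tool_pos: [0.4025, 0.2638, 0.3484]
orientation: [3.108, 0.451, -0.003]
force: [-0.2, -0.1, -1.6]
opening: 0.0634
gripper_force: 30.0
```

Run:
```python
from tote import *
go(.507,.029,.15,-73.7)
```

```text
t 16.0 pos [0.4025 0.2638 0.3484] yvec [ 0.284 -0.959  0.   ] z [-0.002 -0.001 -1.   ] open 0.0634 F [-0.2 -0.1 -1.6] q [ 0.47 -0.16  1.88 -0.    1.42  1.76]
 shift mm [ 33.5 254.8  31.1] tool-z turn 0.2 q6 after ~ 101.0
```

Request:
{"method": "drive_tool", "body": {
  "moves": [55,4,25,0,0,0,0,55,6,45,0,0,0,0,55,6,45,0,0,0,0,55,6,45,0,0,0,0,55,6,45,0,0,0,0,55,4,35,0,0,0,0,55,2,15,0,0,0,0,55,0,0,0,0,0,0.2]
}}

```text
t: 16.8
tool_pos: [0.5075, 0.0273, 0.3491]
orientation: [-3.111, -0.439, 0.001]
force: [0.3, 0.5, -1.7]
opening: 0.0638
gripper_force: 30.0
```

Request:
{"method": "drive_tool", "body": {
  "moves": [55,0,0,20,0,0,0,55,0,0,11,0,0,0,55,0,0,0,0,0,0,55,0,0,0,0,0,0]
}}

```text
t: 17.2
tool_pos: [0.5068, 0.0297, 0.3184]
orientation: [-3.11, -0.443, 0.002]
force: [-0.7, -0.4, -0.5]
opening: 0.0636
gripper_force: 30.0
```

Run:
```python
from tote import *
go(.507,.029,.15,-73.7)
w=[totes(n,.157,.507,.029,.1,'w6' if n=='wrist' else None) for n in('wrist','scene','side')]
crop(load('side'),'sd6',220,140,380,270,5)
```

```text
t 17.2 pos [0.5068 0.0297 0.3184] yvec [ 0.279 -0.96  -0.   ] z [-0.001  0.    -1.   ] open 0.0636 F [-0.7 -0.4 -0.5] q [-0.04 -0.06  1.84  0.    1.36  1.25]
 shift mm [0.  0.7 1.1] tool-z turn -0.1 q6 after ~ 71.0
wrist 5360 2 rect [513.1  30.3] [144.4  94.4] axis 15.7 rimz 0.1539 blue [0.447 0.008 0.151]
scene 186 3 rect [512.7  30.6] [158.4  90.4] axis 27.9 rimz 0.1547 blue [0.436 0.012 0.157]
side 209 47 rect [506.6  37.1] [155.   80.4] axis 15.2 rimz 0.1558 blue [0.439 0.011 0.155]
```

View pics/sd6.png

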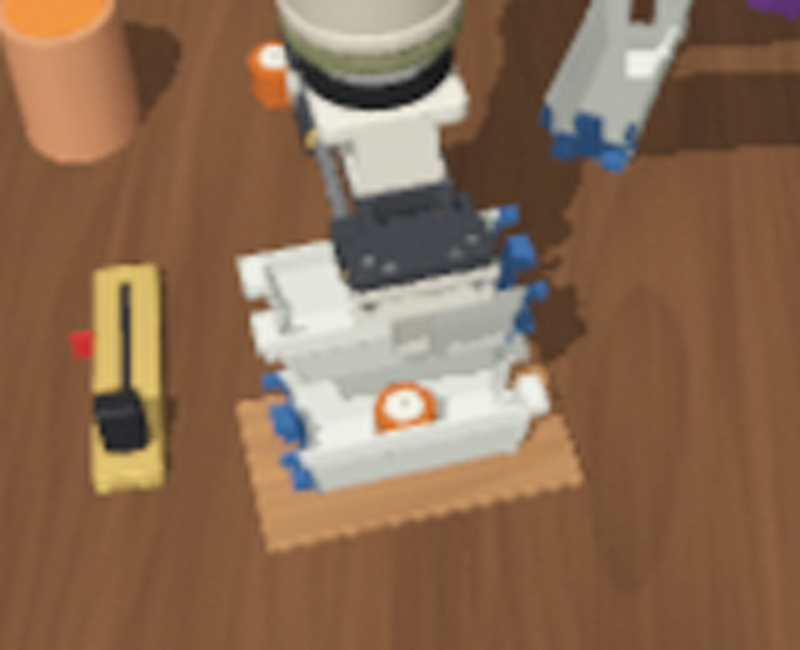

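The held tote is over the base with its blue end over the plain end. Lowering it.

Request:
{"method": "drive_tool", "body": {
  "moves": [55,0,0,20,0,0,0,55,0,0,18,0,0,0,55,0,0,12,0,0,0,55,0,0,5,0,0,0,55,0,0,2,0,0,0,55,0,0,0,0,0,0]
}}

```text
t: 17.95
tool_pos: [0.5074, 0.0288, 0.262]
orientation: [3.11, 0.44, 0.001]
force: [0.2, -0.8, -2.4]
opening: 0.0635
gripper_force: 30.0
```

Request:
{"method": "drive_tool", "body": {
  "moves": [55,0,0,2,0,0,0,55,0,0,1,0,0,0,55,0,0,0,0,0,0]
}}

```text
t: 18.25
tool_pos: [0.5078, 0.0288, 0.2611]
orientation: [3.11, 0.441, 0.003]
force: [-7.1, 1.7, 13.3]
opening: 0.0637
gripper_force: 30.0
```

Request:
{"method": "drive_tool", "body": {
  "moves": [93,0,0,0,0,0,0,93,0,0,0,0,0,0,93,0,0,0,0,0,0,93,0,0,-30,0,0,0,93,0,0,-45,0,0,0,93,0,0,-45,0,0,0,93,0,0,0,0,0,0]
}}

```text
t: 18.95
tool_pos: [0.5091, 0.0287, 0.3863]
orientation: [3.108, 0.44, 0.018]
force: [0.5, 0.1, -0.3]
opening: 0.0929
gripper_force: 0.0
```

```bash
cat >> tote.py <<'E'
def rimfit(n,zr,x,y):
    "tilt of rim plane"
    c=load(n); w=cloud(c); m=(abs(w[...,2]-zr)<.008)&(np.hypot(w[...,0]-x,w[...,1]-y)<.085)
    P=w[m]; A=np.c_[P[:,:2]-[x,y],np.ones(len(P))]; k=np.linalg.lstsq(A,P[:,2],rcond=None)[0]; print(n,'rim z',k[2].round(4),'slope',k[:2].round(3))
E
python3 - <<'E'
from tote import *
import gl
for n in('wrist','scene','side'): totes(n,.098,.507,.029,.1); rimfit(n,.098,.507,.029)
gl.glasses('scene'); gl.glasses('side')
go(.618,-.288,.15,16.3)
E
```

```text
wrist 1694 240 rect [509.4  27.9] [155.3  64.2] axis 16.0 rimz 0.0966 blue [0.441 0.009 0.096]
wrist rim z 0.096 slope [0.002 0.001]
scene 194 32 rect [510.   30.2] [157.4  65.8] axis 16.2 rimz 0.0965 blue [0.441 0.012 0.097]
scene rim z 0.0961 slope [-0.004  0.002]
side 308 36 rect [508.9  28.8] [154.8  67.4] axis 15.7 rimz 0.0975 blue [0.441 0.009 0.097]
side rim z 0.0965 slope [ 0.004 -0.001]
scene blob 139 [236. 174.] c [ 355.5 -275.2] r 65.8
scene blob 66 [232. 187.] c [ 406.7 -287.5] r 64.2
scene blob 116 [226. 245.] c [ 619.7 -288.4] r 19.6
scene blob 70 [239. 297.] c [ 768.  -246.7] r 36.6
side blob 63 [338. 149.] c [ 400.7 -290.6] r 64.2
side blob 62 [275. 152.] c [ 617.2 -287.6] r 19.7
side blob 71 [237. 163.] c [ 749.6 -245.7] r 39.1
side blob 93 [303. 230.] c [496.7  59.5] r 64.1
t 19.2 pos [0.5066 0.0288 0.3767] yvec [ 0.278 -0.961 -0.001] z [-0.003  0.    -1.   ] open 0.0933 F [-1.2  0.1 -0.3] q [-0.04 -0.11  1.78  0.    1.47  1.25]
 shift mm [ 19.2 335.3  59. ] tool-z turn 89.8 q6 after ~ 161.0
```

Request:
{"method": "drive_tool", "body": {
  "moves": [60,3,42,0,0,0,0,60,3,42,0,0,0,0,60,3,42,0,0,0,0,60,2,42,0,0,0,0,60,2,42,0,0,0,0,60,2,42,0,0,0,0,60,2,42,0,0,0,0,60,2,41,0,0,0,0]
}}

```text
t: 20.0
tool_pos: [0.6183, -0.2894, 0.376]
orientation: [-3.108, -0.44, 0.004]
force: [0.5, -0.2, 0.4]
opening: 0.0601
gripper_force: 0.0
```

Request:
{"method": "drive_tool", "body": {
  "moves": [60,0,0,25,0,0,0,60,0,0,0,0,0,0,60,0,0,0,0,0,0]
}}

```text
t: 20.3
tool_pos: [0.6177, -0.2871, 0.351]
orientation: [-3.107, -0.44, 0.006]
force: [-0.2, -0.0, -0.2]
opening: 0.0597
gripper_force: 0.0
```

Run:
```python
from h import *
import gl
gl.glasses('wrist'); gl.glasses('scene'); gl.glasses('side')
go(.618,-.288,.025,-74)
w=cloud(load('wrist')); m=(w[...,2]>.07)&(w[...,2]<.115)&(w[...,0]>.62)&(w[...,1]<-.15)&(w[...,1]>-.4); print('tumbler',m.sum(), cv2.minEnclosingCircle((w[m][:,:2]*1000).astype(np.float32)) if m.sum()>5 else 0)
w=cloud(load('scene')); m=(w[...,2]>.1)&(w[...,2]<.115)&(w[...,0]>.64)&(w[...,0]<.85)&(w[...,1]<-.15)&(w[...,1]>-.4); print('tumbler',m.sum(), cv2.minEnclosingCircle((w[m][:,:2]*1000).astype(np.float32)))
```

```text
wrist blob 1074 [ 43. 201.] c [5.134e+02 5.000e-01] r 62.7
wrist blob 818 [320. 187.] c [ 618.6 -290.5] r 18.8
wrist blob 319 [264. 336.] c [ 408.1 -281.9] r 36.0
scene blob 117 [226. 245.] c [ 619.2 -289. ] r 19.5
scene blob 71 [238. 297.] c [ 766.8 -247.2] r 36.8
side blob 62 [338. 149.] c [ 398.7 -288.4] r 66.6
side blob 66 [275. 152.] c [ 617.6 -288.7] r 21.2
side blob 75 [237. 163.] c [ 749.3 -244.5] r 39.0
side blob 94 [303. 230.] c [496.7  59.4] r 64.1
t 20.45 pos [ 0.6186 -0.2869  0.3546] yvec [ 0.279 -0.96   0.001] z [ 0.001 -0.    -1.   ] open 0.0603 F [ 0.2 -0.1 -0.4] q [-0.51  0.37  1.29  0.    1.47  0.78]
 shift mm [ -1.    0.8 162.3] tool-z turn 0.2 q6 after ~ 45.0
tumbler 7965 ((753.035400390625, -253.00289916992188), 39.85557556152344)
tumbler 711 ((753.42333984375, -250.12371826171875), 40.66421890258789)
```

Request:
{"method": "drive_tool", "body": {
  "moves": [60,0,3,45,0,0,0,60,0,0,45,0,0,0,60,0,0,45,0,0,0,60,0,0,22,0,0,0,60,0,0,4,0,0,0,30,0,0,0,0,0,0,30,0,0,0,0,0,0,30,0,0,0,0,0,0],
  "grip_force": 25
}}

```text
t: 21.25
tool_pos: [0.6204, -0.2911, 0.1958]
orientation: [3.108, 0.44, 0.006]
force: [-0.9, 1.4, 1.2]
opening: 0.0408
gripper_force: 0.6
```

Request:
{"method": "drive_tool", "body": {
  "moves": [30,0,0,0,0,0,0,30,0,0,-10,0,0,0,30,0,0,-35,0,0,0,30,0,0,-45,0,0,0,30,0,0,-45,0,0,0,30,0,0,-30,0,0,0,30,0,0,0,0,0,0]
}}

```text
t: 21.95
tool_pos: [0.6205, -0.2914, 0.3663]
orientation: [3.103, 0.439, 0.015]
force: [1.0, 0.5, -1.0]
opening: 0.0376
gripper_force: 25.0
```

Run:
```python
from h import *
go(.509,.029,.19,16.2)
```

```text
t 21.95 pos [ 0.6205 -0.2914  0.3663] yvec [ 0.278 -0.961  0.009] z [ 0.01  -0.006 -1.   ] open 0.0376 F [ 1.   0.5 -1. ] q [-0.51  0.37  1.28 -0.    1.48  0.78]
 shift mm [ -18.2 -338.9    5.9] tool-z turn 89.9 q6 after ~ 134.0
```

Request:
{"method": "drive_tool", "body": {
  "moves": [30,-2,-30,0,0,0,0,30,-2,-47,0,0,0,0,30,-2,-47,0,0,0,0,30,-3,-47,0,0,0,0,30,-3,-47,0,0,0,0,30,-2,-47,0,0,0,0,30,-2,-44,0,0,0,0,30,-2,-30,0,0,0,0]
}}

```text
t: 22.75
tool_pos: [0.5064, 0.0323, 0.3571]
orientation: [-3.11, -0.442, 0.001]
force: [1.2, 0.1, -0.6]
opening: 0.0375
gripper_force: 25.0
```

Request:
{"method": "drive_tool", "body": {
  "moves": [30,0,0,0,0,0,-8.2,30,0,0,0,0,0,-8.2,30,0,0,0,0,0,-8.2,30,0,0,0,0,0,-8.2,30,0,0,0,0,0,-8.2,30,0,0,0,0,0,-8.2,30,0,0,0,0,0,-8.2,30,0,0,0,0,0,-8.2]
}}

```text
t: 23.55
tool_pos: [0.5074, 0.03, 0.3571]
orientation: [-2.37, -2.062, 0.001]
force: [-0.4, 0.2, -0.4]
opening: 0.0375
gripper_force: 25.0
```

Request:
{"method": "drive_tool", "body": {
  "moves": [30,0,0,0,0,0,-8.2,30,0,0,0,0,0,-8.2,30,0,0,0,0,0,-8.2,30,0,0,10,0,0,0,30,0,0,0,0,0,0,30,0,0,0,0,0,0]
}}

```text
t: 24.15
tool_pos: [0.5074, 0.03, 0.3466]
orientation: [-1.887, -2.51, 0.002]
force: [0.1, 0.4, -0.9]
opening: 0.0374
gripper_force: 25.0
```

Run:
```python
from tote import *
go(.509,.029,.079,16.2)
totes('wrist',.098,.507,.029,.1,'w7')
```

```text
t 24.15 pos [0.5074 0.03   0.3466] yvec [ 0.961  0.278 -0.002] z [-0.002  0.    -1.   ] open 0.0374 F [ 0.1  0.4 -0.9] q [-0.04 -0.08  1.81 -0.    1.41 -0.32]
 shift mm [ -1.5   1.4 100.3] tool-z turn -0.1 q6 after ~ -19.0
wrist 1877 466 rect [509.4  28. ] [156.1  64.8] axis 16.0 rimz 0.0965 blue [0.441 0.009 0.096]
```

View pics/w7.png

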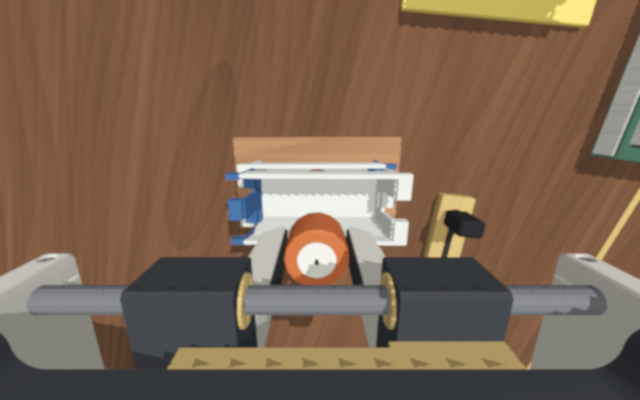

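Request:
{"method": "drive_tool", "body": {
  "moves": [30,-1,1,20,0,0,0,30,0,0,30,0,0,0,30,0,0,28,0,0,0,30,0,0,15,0,0,0,30,0,0,6,0,0,0,30,0,0,2,0,0,0,30,0,0,0,0,0,0]
}}

```text
t: 24.9
tool_pos: [0.5094, 0.0293, 0.2481]
orientation: [1.884, 2.513, 0.0]
force: [-1.0, 0.5, 1.7]
opening: 0.0375
gripper_force: 25.0
```

Request:
{"method": "drive_tool", "body": {
  "moves": [56,0,0,0,0,0,0,56,0,0,0,0,0,0,56,0,0,0,0,0,0,56,0,0,-25,0,0,0,56,0,0,-45,0,0,0,56,0,0,-45,0,0,0,56,0,0,-20,0,0,0,56,0,0,0,0,0,0]
}}

```text
t: 25.7
tool_pos: [0.5103, 0.0293, 0.3863]
orientation: [1.88, 2.509, 0.007]
force: [-0.1, 0.6, 0.0]
opening: 0.0557
gripper_force: 0.0
```

Run:
```python
from tote import *
totes('wrist',.098,.507,.029,.1); rimfit('wrist',.098,.507,.029)
c=load('wrist'); w=cloud(c); hsv=cv2.cvtColor(c['color'],cv2.COLOR_RGB2HSV)
m=(np.hypot(w[...,0]-.507,w[...,1]-.029)<.06)&(hsv[...,0]<14)&(hsv[...,1]>120)&(w[...,2]>.075)&(w[...,2]<.1)
print(m.sum(),cv2.minEnclosingCircle((w[m][:,:2]*1000).astype(np.float32)),np.median(w[m],0))
for n in('scene','side'): totes(n,.048,.376,-.278,.1)
go(.376,-.278,.15,-17.5)
```

```text
wrist 1911 324 rect [509.3  28. ] [156.   64.6] axis 16.1 rimz 0.0965 blue [0.441 0.008 0.096]
wrist rim z 0.0957 slope [-0.001  0.008]
508 ((510.0630798339844, 26.998153686523438), 18.53482437133789) [0.50807782 0.03209536 0.08345117]
scene 213 33 rect [ 375.7 -278. ] [158.4  70.4] axis 71.3 rimz 0.0461 blue [ 0.398 -0.209  0.047]
side 113 14 rect [ 374.1 -277.9] [160.2  64.7] axis 73.8 rimz 0.048 blue [ 0.397 -0.206  0.047]
t 25.85 pos [0.5087 0.0294 0.3803] yvec [ 0.96   0.281 -0.002] z [-0.002  0.    -1.   ] open 0.0559 F [-0.4 -0.8 -0.6] q [-0.04 -0.1   1.77 -0.    1.48 -0.33]
 shift mm [-257.7 -213.6   63.2] tool-z turn 33.8 q6 after ~ 15.0
```

Request:
{"method": "drive_tool", "body": {
  "moves": [93,-33,-27,0,0,0,0,93,-33,-27,0,0,0,0,93,-32,-27,0,0,0,0,93,-32,-27,0,0,0,0,93,-32,-27,0,0,0,0,93,-32,-27,0,0,0,0,93,-32,-26,0,0,0,0,93,-32,-26,0,0,0,0]
}}

```text
t: 26.65
tool_pos: [0.3748, -0.2794, 0.3793]
orientation: [-1.882, -2.511, -0.001]
force: [0.8, -0.6, 0.9]
opening: 0.0929
gripper_force: 0.0
```

Request:
{"method": "drive_tool", "body": {
  "moves": [93,0,0,15,0,0,8.5,93,0,0,0,0,0,8.5,93,0,0,0,0,0,8.5,93,0,0,0,0,0,8.3,93,0,0,0,0,0,0,93,0,0,0,0,0,0]
}}

```text
t: 27.25
tool_pos: [0.3759, -0.2781, 0.365]
orientation: [-2.527, -1.862, 0.001]
force: [0.1, -0.3, 0.3]
opening: 0.0931
gripper_force: 0.0
```

Run:
```python
from tote import *
totes('wrist',.048,.376,-.278,.1,'w8');totes('side',.048,.376,-.278,.1)
go(.376,-.278,.042,-17.5)
```

```text
wrist 1312 277 rect [ 376.  -280.8] [155.4  64.2] axis 72.6 rimz 0.0467 blue [ 0.397 -0.212  0.046]
side 143 15 rect [ 374.9 -279.9] [158.8  64.8] axis 72.8 rimz 0.0484 blue [ 0.402 -0.208  0.047]
t 27.35 pos [ 0.376  -0.2782  0.3657] yvec [ 0.955 -0.297 -0.001] z [-0.001  0.001 -1.   ] open 0.0932 F [ 0.1  0.6 -0.9] q [-0.75 -0.21  1.89 -0.    1.46 -0.45]
 shift mm [1.000e-01 1.000e-01 1.564e+02] tool-z turn 0.2 q6 after ~ -25.0
```

View pics/w8.png

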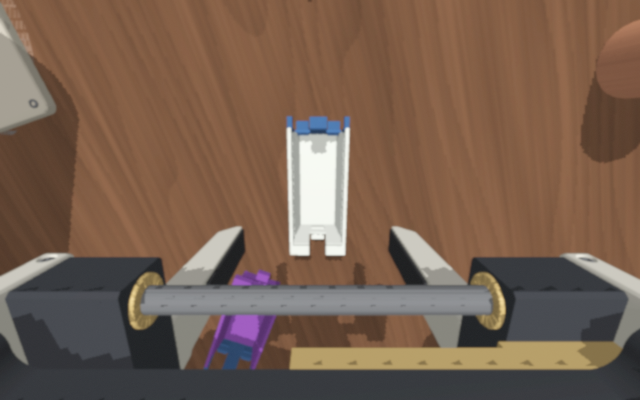

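The white tote is under the gripper at (376,-281) mm, blue end at (318,125). The purple look-alike starts about 85 mm behind the grasp line, so it is clear. Gripping the white one.

Request:
{"method": "drive_tool", "body": {
  "moves": [93,-2,1,45,0,0,0,93,0,0,45,0,0,0,93,0,0,42,0,0,0,93,0,0,20,0,0,0,93,0,0,5,0,0,0,93,0,0,0,0,0,0,55,0,0,0,0,0,0,55,0,0,0,0,0,0],
  "grip_force": 30
}}

```text
t: 28.15
tool_pos: [0.3773, -0.2813, 0.2115]
orientation: [2.53, 1.857, 0.001]
force: [-0.7, 0.9, -0.9]
opening: 0.0815
gripper_force: 0.0
```

Request:
{"method": "drive_tool", "body": {
  "moves": [55,0,0,0,0,0,0,55,0,0,0,0,0,0,55,0,0,-10,0,0,0,55,0,0,-40,0,0,0,55,0,0,-45,0,0,0,55,0,0,-45,0,0,0,55,0,0,-30,0,0,0,55,0,0,0,0,0,0]
}}

```text
t: 28.95
tool_pos: [0.3775, -0.2814, 0.386]
orientation: [2.525, 1.852, 0.003]
force: [0.9, -0.5, -1.0]
opening: 0.0635
gripper_force: 30.0
```

Run:
```python
from tote import *
go(.509,.028,.2,-73.9)
```

```text
t 28.95 pos [ 0.3775 -0.2814  0.386 ] yvec [ 0.954 -0.3    0.009] z [ 0.007 -0.007 -1.   ] open 0.0635 F [ 0.9 -0.5 -1. ] q [-0.75 -0.22  1.86  0.    1.49 -0.44]
 shift mm [334.7  32.4  17.6] tool-z turn 56.4 q6 after ~ 31.0
```

Request:
{"method": "drive_tool", "body": {
  "moves": [55,30,3,0,0,0,0,55,46,5,0,0,0,0,55,48,5,0,0,0,0,55,48,5,0,0,0,0,55,48,5,0,0,0,0,55,48,4,0,0,0,0,55,42,3,0,0,0,0,55,25,2,0,0,0,0]
}}

```text
t: 29.75
tool_pos: [0.5078, 0.0323, 0.3785]
orientation: [-2.53, -1.86, 0.001]
force: [0.2, -0.6, -2.0]
opening: 0.0632
gripper_force: 30.0
```

Request:
{"method": "drive_tool", "body": {
  "moves": [55,0,0,0,0,0,5,55,0,0,0,0,0,8.5,55,0,0,0,0,0,8.5,55,0,0,0,0,0,8.5,55,0,0,0,0,0,8.5,55,0,0,0,0,0,8.5,55,0,0,0,0,0,8.9,55,0,0,0,0,0,0]
}}

```text
out of range
```

Run:
```python
from tote import *
go(.509,.028,.2,-73.9)
```

```text
t 29.75 pos [0.5078 0.0323 0.3785] yvec [ 0.954 -0.298 -0.002] z [-0.002  0.001 -1.   ] open 0.0632 F [ 0.2 -0.6 -2. ] q [-0.04 -0.1   1.77  0.    1.47  0.27]
 shift mm [-3.7  2.5 11.2] tool-z turn 56.5 q6 after ~ 72.0
```

Request:
{"method": "drive_tool", "body": {
  "moves": [55,0,0,0,0,0,5.5,55,0,0,0,0,0,8.5,55,0,0,0,0,0,8.5,55,0,0,0,0,0,8.5,55,0,0,0,0,0,8.5,55,0,0,0,0,0,8.5,55,0,0,0,0,0,8.5,55,0,0,0,0,0,0]
}}

```text
t: 30.55
tool_pos: [0.5073, 0.0294, 0.3785]
orientation: [-3.111, -0.434, 0.003]
force: [-0.0, -0.4, -1.8]
opening: 0.0633
gripper_force: 30.0
```

Request:
{"method": "drive_tool", "body": {
  "moves": [55,0,0,11,0,0,0,55,0,0,0,0,0,0,55,0,0,0,0,0,0]
}}

```text
t: 30.85
tool_pos: [0.5073, 0.0293, 0.3675]
orientation: [-3.11, -0.441, 0.003]
force: [0.2, -0.6, -0.9]
opening: 0.0635
gripper_force: 30.0
```

Run:
```python
from tote import *
go(.509,.028,.2,-73.9)
for n in ('scene','side','wrist'):
    c=snap(n); w=cloud(c); hsv=cv2.cvtColor(c['color'],cv2.COLOR_RGB2HSV); m=(hsv[...,0]>95)&(hsv[...,0]<122)&(hsv[...,1]>110)&(w[...,2]>.185)&(w[...,2]<.22)&(np.hypot(w[...,0]-.507,w[...,1]-.028)<.11)
    if m.sum(): print(n,m.sum(),w[m].mean(0).round(4),w[m].max(0).round(3)); 
s=load('scene'); d=load('side')
A=cv2.resize(s['color'][140:260,280:400],(400,400)); B=cv2.resize(d['color'][130:270,220:360],(400,400)); cv2.imwrite('pics/w9.png',np.hstack([A,B])[:,:,::-1])
```

```text
t 30.85 pos [0.5073 0.0293 0.3675] yvec [ 0.278 -0.961 -0.001] z [-0.002  0.    -1.   ] open 0.0635 F [ 0.2 -0.6 -0.9] q [-0.04 -0.1   1.79  0.    1.45  1.25]
 shift mm [1.2 1.7 0.2] tool-z turn 0.0 q6 after ~ 71.0
scene 65 [0.5758 0.0502 0.2014] [0.593 0.081 0.214]
side 63 [0.5755 0.0526 0.2028] [0.59  0.082 0.208]
wrist 1487 [0.5768 0.048  0.2029] [0.592 0.08  0.206]
```

View pics/w9.png

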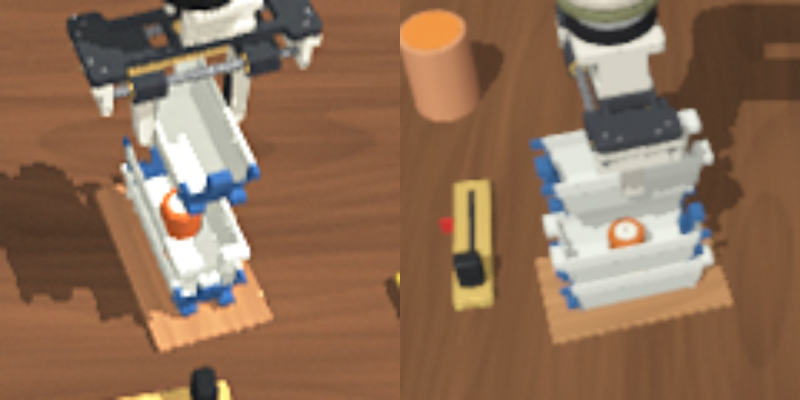

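Blue end is now over the plain end of the tote below, and the glass is visible inside that tote. Lowering.

Request:
{"method": "drive_tool", "body": {
  "moves": [55,1,0,20,0,0,0,55,0,0,20,0,0,0,55,0,0,14,0,0,0,55,0,0,5,0,0,0,55,0,0,2,0,0,0,55,0,0,0,0,0,0]
}}

```text
t: 31.6
tool_pos: [0.5089, 0.0296, 0.3081]
orientation: [3.111, 0.438, 0.001]
force: [1.2, -0.1, -1.5]
opening: 0.0638
gripper_force: 30.0
```

Request:
{"method": "drive_tool", "body": {
  "moves": [55,0,0,2,0,0,0,55,0,0,1,0,0,0,55,0,0,0,0,0,0]
}}

```text
t: 31.9
tool_pos: [0.5087, 0.0296, 0.3048]
orientation: [3.111, 0.438, 0.001]
force: [0.2, -0.3, -1.3]
opening: 0.0635
gripper_force: 30.0
```

Request:
{"method": "drive_tool", "body": {
  "moves": [55,0,0,1,0,0,0,55,0,0,1,0,0,0,55,0,0,0,0,0,0]
}}

```text
t: 32.2
tool_pos: [0.5087, 0.0296, 0.3028]
orientation: [3.111, 0.438, 0.001]
force: [-0.1, -0.6, 0.1]
opening: 0.0638
gripper_force: 30.0
```

Request:
{"method": "drive_tool", "body": {
  "moves": [55,0,0,1,0,0,0,55,0,0,0,0,0,0]
}}

```text
t: 32.4
tool_pos: [0.5088, 0.0296, 0.3027]
orientation: [3.111, 0.438, 0.001]
force: [-4.2, -0.7, 7.8]
opening: 0.064
gripper_force: 30.0
```

Contact at the expected height. I'll release, retreat and check.

Request:
{"method": "drive_tool", "body": {
  "moves": [93,0,0,0,0,0,0,93,0,0,0,0,0,0,93,0,0,0,0,0,0,93,0,0,-30,0,0,0,93,0,0,-45,0,0,0,93,0,0,-20,0,0,0,93,0,0,0,0,0,0,93,0,0,0,0,0,0]
}}

```text
t: 33.2
tool_pos: [0.5087, 0.0296, 0.3965]
orientation: [3.111, 0.438, 0.001]
force: [0.0, 0.0, -0.7]
opening: 0.0929
gripper_force: 0.0
```

Run:
```python
from tote import *
for n in('wrist','scene','side'): totes(n,.14,.509,.029,.1); rimfit(n,.14,.509,.029)
go(.6741,.039,.041,99.7,'grip full')
s=load('scene'); d=load('side')
A=cv2.resize(s['color'][140:290,260:410],(400,400)); B=cv2.resize(d['color'][130:270,220:360],(400,400)); cv2.imwrite('pics/w10.png',np.hstack([A,B])[:,:,::-1])
```

```text
wrist 2045 386 rect [509.9  28.5] [156.   64.3] axis 16.0 rimz 0.1386 blue [0.578 0.048 0.138]
wrist rim z 0.1379 slope [0.003 0.001]
scene 171 42 rect [510.3  30.6] [159.8  65.8] axis 15.7 rimz 0.1383 blue [0.581 0.049 0.138]
scene rim z 0.1378 slope [ 0.001 -0.003]
side 313 37 rect [509.2  30.1] [155.3  68.6] axis 16.3 rimz 0.1393 blue [0.578 0.051 0.139]
side rim z 0.1382 slope [-0.003 -0.005]
t 33.35 pos [0.5082 0.0296 0.3946] yvec [ 0.276 -0.961 -0.001] z [-0.003  0.    -1.   ] open 0.0931 F [-0.2 -0.3  0.1] q [-0.04 -0.11  1.75 -0.    1.51  1.25]
grip full shift mm [162.6  36.9 185.8] tool-z turn 6.3 q6 after ~ 78.0
```

View pics/w10.png

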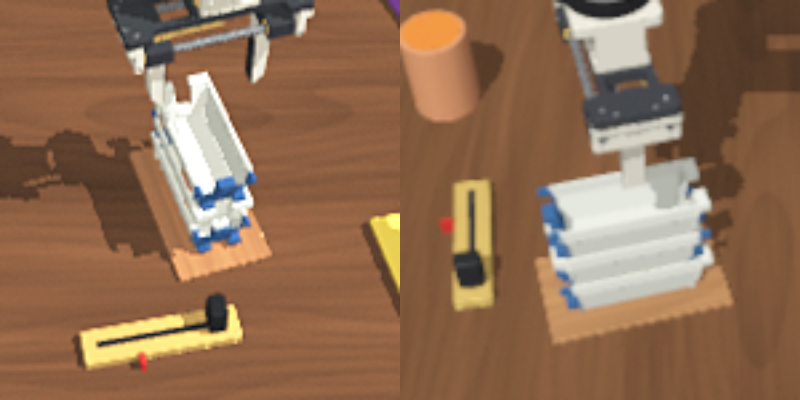

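The pile is level and straight, with rims at 56, 98 and 140 mm and blue ends alternating. Going to the dimmer and measuring the tab from close by.

Request:
{"method": "drive_tool", "body": {
  "moves": [50,40,9,0,0,0,0,50,41,9,0,0,0,0,50,41,9,0,0,0,0,50,41,10,0,0,0,0,50,0,0,30,0,0,6.3,50,0,0,40,0,0,0,50,0,0,0,0,0,0,50,0,0,0,0,0,0]
}}

```text
t: 34.15
tool_pos: [0.6747, 0.039, 0.3247]
orientation: [-3.13, -0.267, 0.007]
force: [-0.4, 0.2, 0.3]
opening: 0.0498
gripper_force: 0.0
```

```bash
python3 - <<'E'
from h import *
snap('wrist'); c=load('wrist')
go(.6741,.039,.045,99.7,'grip full')
crop(c,'w11',140,60,460,300,2.5)
E
python3 dim.py
python3 - <<'E'
from h import *
import numpy as np
# tab in scene & side
O=np.array([.6843,-.0211]); y=np.array([-.1692,.9856])
for n in('scene','side'):
    c=snap(n); w=cloud(c); h=cv2.cvtColor(c['color'],cv2.COLOR_RGB2HSV)
    m=((h[...,0]<8)|(h[...,0]>174))&(h[...,1]>160)&(np.hypot(w[...,0]-.712,w[...,1]+.042)<.03)
    v,u=np.nonzero(m); print(n,m.sum(),u.mean(),v.mean(),(w[m][:,:2]-O)@y)
    p=onz(c,u.mean(),v.mean(),.012); print(p,(p[:2]-O)@y)
E
```

```text
t 34.2 pos [0.6755 0.039  0.3273] yvec [ 0.169 -0.986 -0.   ] z [-0.  0. -1.] open 0.0499 F [0.4 0.1 0.6] q [-0.02  0.38  1.34  0.    1.42  1.38]
grip full shift mm [ -1.3  -0.2 115. ] tool-z turn 0.0 q6 after ~ 79.0
track ((684.8800659179688, -21.568801879882812), (39.526344299316406, 169.83323669433594), 9.669618606567383)
red 140 [ 0.716  -0.0406  0.0143] [ 0.709 -0.052 -0.002] [ 0.722 -0.038  0.019]
grip ((675.5556030273438, 37.158241271972656), (26.092479705810547, 17.745216369628906), 8.674857139587402) [0.6767 0.0375 0.0528]
axis 99.66961860656738 [-0.16796668  0.98579267]
grip y 0.05945888792766425 tab y -0.023958622851199388 tabminmax -0.034503918642558654 -0.022390465042397726 full xy [0.67480207 0.03757876]
scene 19 313.1578947368421 275.4736842105263 [-0.02391309 -0.0259305  -0.0239443  -0.02007454 -0.02621572 -0.02529233
 -0.02185151 -0.0260936  -0.02536664 -0.02276239 -0.02716356 -0.02615502
 -0.02340745 -0.02598624 -0.02344341 -0.02626649 -0.02368504 -0.02620485
 -0.02325213]
[ 0.71600098 -0.0406494   0.012     ] -0.024631696861389184
side 8 235.875 210.25 [-0.02191703 -0.0257485  -0.02246971 -0.02312565 -0.02303126 -0.02348317
 -0.02344462 -0.02201408]
[ 0.71509966 -0.0311827   0.012     ] -0.01514880930245357
```

View pics/w11.png

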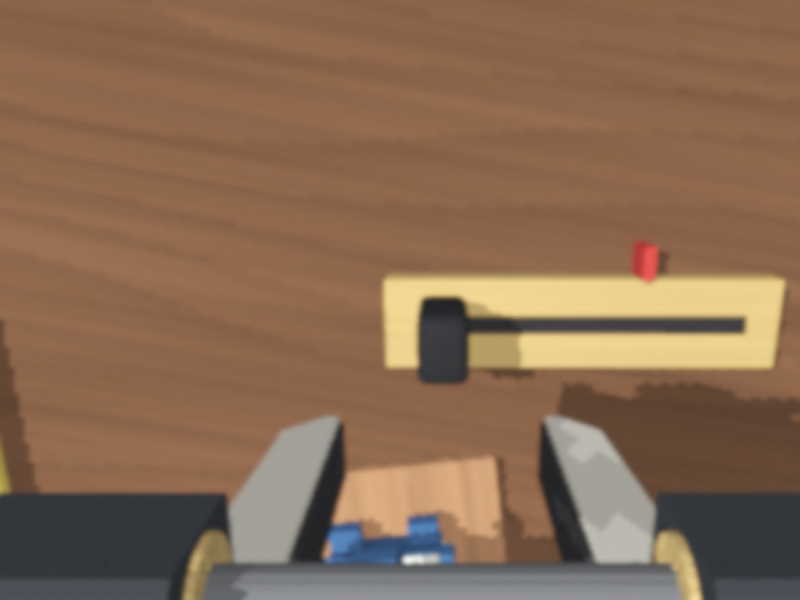

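Run:
```python
from h import *
c=load('wrist'); O=np.array([.68488,-.02157]); y=np.array([-.16797,.98579])
for n,u,v,z in(('tab',651,262,.018),('tab edges',643.5,262,.018),('',659,262,.018),('grip',443,345,.054),('track L',384,325,.014),('track R',779.5,325,.014)):
    p=onz(c,140+u/2.5,60+v/2.5,z); print(n,p.round(4),((p[:2]-O)@y).round(4))
```

```text
tab [ 0.7161 -0.0424  0.018 ] -0.0258
tab edges [ 0.7156 -0.0394  0.018 ] -0.0227
 [ 0.7167 -0.0457  0.018 ] -0.0291
grip [0.6771 0.0376 0.054 ] 0.0596
track L [0.6698 0.0619 0.014 ] 0.0848
track R [ 0.6986 -0.1047  0.014 ] -0.0842
```

Request:
{"method": "drive_tool", "body": {
  "moves": [50,-1,0,40,0,0,0,50,0,0,40,0,0,0,50,0,0,28,0,0,0,50,0,0,6,0,0,0,10,0,0,0,0,0,0,10,0,0,0,0,0,0,10,0,0,0,0,0,0,10,0,0,0,0,0,0],
  "grip_force": 8
}}

```text
t: 35.1
tool_pos: [0.6754, 0.0388, 0.2149]
orientation: [3.13, 0.266, 0.005]
force: [-0.3, -0.3, 0.2]
opening: 0.023
gripper_force: 0.0
```

Request:
{"method": "drive_tool", "body": {
  "moves": [10,0,0,0,0,0,0,10,0,0,0,0,0,0]
}}

```text
t: 35.3
tool_pos: [0.6753, 0.0389, 0.2145]
orientation: [3.13, 0.266, 0.004]
force: [-1.8, -0.8, 6.8]
opening: 0.0197
gripper_force: 8.0
```

Run:
```python
from h import *
O=np.array([.68488,-.02157]); y=np.array([-.16797,.98579])
s,T=st(); print((s['tool_pos'][:2]-O)@y)
```

```text
t 35.3 pos [0.6753 0.0389 0.2145] yvec [ 0.169 -0.986  0.   ] z [ 0.003  0.    -1.   ] open 0.0197 F [-1.8 -0.8  6.8] q [-0.02  0.48  1.42  0.    1.23  1.38]
0.06119179181157267
```

Request:
{"method": "drive_tool", "body": {
  "moves": [10,0,10,0,0,0,0,10,0,20,0,0,0,0,10,0,20,0,0,0,0,10,0,18,0,0,0,0,10,0,12,0,0,0,0,10,0,5.5,0,0,0,0,10,0,0,0,0,0,0,10,0,0,0,0,0,0]
}}

```text
t: 36.1
tool_pos: [0.6898, -0.0462, 0.2145]
orientation: [3.129, 0.265, 0.005]
force: [0.1, -1.8, 6.4]
opening: 0.0197
gripper_force: 8.0
```

Run:
```python
from h import *
O=np.array([.68488,-.02157]); y=np.array([-.16797,.98579])
s,T=st(); print((s['tool_pos'][:2]-O)@y)
```

```text
t 36.1 pos [ 0.6898 -0.0462  0.2145] yvec [ 0.168 -0.986  0.001] z [ 0.003 -0.001 -1.   ] open 0.0197 F [ 0.1 -1.8  6.4] q [-0.14  0.52  1.37 -0.    1.25  1.26]
-0.025110634202644172
```

Request:
{"method": "drive_tool", "body": {
  "moves": [10,0,-0.7,0,0,0,0,10,0,0,0,0,0,0,50,0,0,0,0,0,0,50,0,0,0,0,0,0,50,0,0,-40,0,0,0,50,0,0,-45,0,0,0,50,0,0,-40,0,0,0,50,0,0,0,0,0,0]
}}

```text
t: 36.9
tool_pos: [0.6908, -0.0449, 0.3462]
orientation: [3.128, 0.266, 0.018]
force: [0.5, -1.2, 1.0]
opening: 0.0499
gripper_force: 0.0
```

```bash
python3 - <<'E'
from tote import *
c=snap('wrist'); st()
crop(c,'w12',140,60,460,300,2.5)
for n in('scene','side'): totes(n,.14,.509,.029,.1); rimfit(n,.14,.509,.029)
E
python3 dim.py
```

```text
t 36.95 pos [ 0.6901 -0.0448  0.3425] yvec [ 0.169 -0.986  0.002] z [ 0.008 -0.001 -1.   ] open 0.0499 F [ 0.5 -1.6 -0.2] q [-0.14  0.4   1.28  0.    1.45  1.26]
scene 102 8 rect [507.4  34.2] [155.8  63.7] axis 12.2 rimz 0.1389 blue [0.578 0.057 0.14 ]
scene rim z 0.1383 slope [ 0.005 -0.013]
side 327 39 rect [509.1  30.3] [155.4  69.3] axis 15.2 rimz 0.1395 blue [0.578 0.052 0.139]
side rim z 0.1382 slope [-0.004 -0.001]
track ((684.9345092773438, -21.5469970703125), (39.388580322265625, 170.12855529785156), 9.659026145935059)
red 75 [ 0.7163 -0.042   0.0161] [ 0.709 -0.046 -0.003] [ 0.722 -0.039  0.019]
grip ((689.9354248046875, -46.981727600097656), (26.034282684326172, 18.426679611206055), 9.167997360229492) [ 0.691  -0.0468  0.0528]
axis 99.65902614593506 [-0.16778443  0.98582371]
grip y -0.025913236148408486 tab y -0.025402315518576066 tabminmax -0.02838593161169687 -0.022462120476265446 full xy [0.67486744 0.03760243]
```

View pics/w12.png

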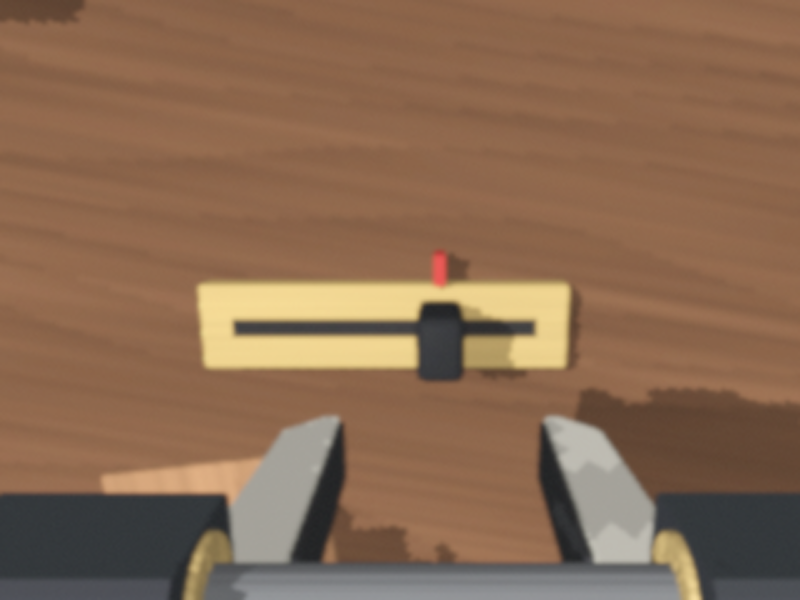

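The grip at (440,342) lines up with the tab at (440,268), within about 0.5 mm, and the pile still stands. Handing in.

```bash
python3 -c "
from plant import robot
print(robot.close_job())"
```

```text
the job is handed in; nothing more can be done
None
```

The job is done and handed in at about 37 s: dimmer slid to full first, one amber glass set in the base tote and one in the first stacked tote, both loose totes stacked straight with blue ends alternating (no third was there), dimmer slid back to within about 0.5 mm of the red tab, and the bust, urn and tumbler left where they were.

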